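# Close and prime the bench disinfectant dispenser

### The arm

A 7-joint arm with a two-finger parallel gripper is mounted at the origin on a cart in front of the work surface, level with it; the furniture and walls round the work are solid. World frame = base frame: x ahead of the robot, y to its left, z up, the work surface at z = 0. Lengths are in m, angles in rad, forces in N, time in s.
With the tool pointing down it reaches from about 0.425 to 0.95 m from the base axis. Payload 4.7 kg.
Tool frame: the origin (TCP) lies between the finger pads; the fingertips stand 17 mm ahead of it and the grasp point (between the pads) lies 2 mm behind it; z points along the fingers, y is the line along which they close (so a half turn about z gives the same grasp; the last joint's range is limited). The gripper opens to 87 mm and grips with 3 to 60 N. Pads are 19 mm wide; open, the fingers measure 117 mm over their backs; the gripper's body (75 mm by 190 mm) begins 51 mm behind the grasp point.
Start: joints at [1.108, 0.469, -0.049, 1.532, 0.024, 1.141, -0.082], TCP at [0.284, -0.612, 0.24] pointing down, gripper open.
Joint ranges: [-2.59, 2.59], [-0.33, 1.99], [-1.39, 1.29], [0.1, 2.45], [-1.04, 4.18], [0.21, 1.99], [-2.66, 2.66]. Speed limits (rad/s): [2.57, 2.57, 3.14, 3.14, 3.14, 3.14, 3.14].

### API

Orientations are given as a unit quaternion [x, y, z, w].
In Python, from bench import sense, snapshot, hand_in gives the robot as it stands. The module is installed in compiled form; this text tells all that it offers.
- The arm moves only by the shell command python3 -m pendant 'ROWS' [FORCE]. ROWS is a JSON object of lists of equal length, an entry for each row: "gripper": the opening, from -1 (shut) to 1 (fully open); "xyz": the shift along the tool's x, y, z in m, a list of three; "dr": the turn, a rotation vector about the tool's x, y, z in degrees, a list of three. A call has 1 to 12 rows; each row shifts and turns the commanded pose from where the row before left it, along the tool's axes as they then stand; what a row does not reach is not made up. A row lasts 1/8 s, in which the tool goes at most 62.5 mm and 10.7 degrees, less where a joint would pass 70% of its speed; a pose out of reach is approached as far as the arm can. A call with a gripper value outside its range is refused whole. The fingers move at their own pace and stop on an object; FORCE is the grip in N (left out, the last holds). Time passes only in rows, so rows that do not move let the fingers close. It gives the time, the measured TCP pose, the force, the opening and the grip force at its end, in the units of the state.
- sense(): the state, without advancing time (a new reading comes with each control period).
- snapshot(name): name is "scene" or "side" or "wrist"; returns a dict with "frame" (400x640x3 uint8, red, green, blue), "mtx" (3x3 intrinsics, pixels), "k1" (the pictures are not rectified: a ray, as slopes to the right and down, at radius r is drawn at 1 + k1 r^2 times it, then the intrinsics apply), "extrinsics" (4x4, takes a point from world to camera coordinates). Camera axes: x right, y down, z forward; pixel columns grow to the right and rows downward; lengths in m; the calibration is good to about 2 mm. A picture is of the moment at which its call begins. There is no depth.
- hand_in(): hands the job in; it is judged then, once.
The state is a dict: "clock": time; "joint_positions": joint angles; "qd": joint speeds; "tau": joint torques, N m; "tcp_pos": TCP position; "orientation": TCP orientation; "ft_force": force on the tool from outside, world axes, zero at the start; "wrist_torque": the same for the moment, N m; "grip_width": finger opening in m; "grasp_force": force on a finger pad.
Only numpy, scipy, OpenCV 4.12 (cv2) and the standard library are available. Lean on these libraries where they do the work, as an engineer would, in place of code of your own. Each camera call takes 0.05 s, during which the arm holds its last target. There are 200 camera calls.

### The job

The disinfectant dispenser on the bench has just been topped up and its slanted red filler cap was left slack: screw the cap fully home. Swivel the pump's steel spout round until its tip is over the middle of the steel cup; only when both are done, press the blue pump head down to its stop for a moment to prime it, and let it come back up. Leave the spout over the cup and do not shift the cup, the amber jar or anything else on the bench.

Things in the scene. Friction and masses are not known exactly. Their poses are not given: they have to be found in the camera images.
- dispenser: Off-white plastic canister 160 x 110 x 112 mm (x, y, z), fixed to the bench at a varying place and yaw; origin: centre of its underside. Its upper edge on its -x side is cut to a flat sloping shoulder with the leaning filler neck. The pump stands upright on the flat top, its axis at x = +30 mm, y = 0, in a grey collar 48 mm wide up to z = 131 mm
- filler_cap (a joint): turn of the red filler cap, rad: 0 = fully home at a hard stop, grows as it is unscrewed (counter-clockwise, looking down on the cap); it starts 1.6 to 2.6 rad open, so screw it clockwise. The thread moves the cap 1.9 mm per rad (12 mm per turn) along the neck; it is captive (stop at 3.3 rad), turns stiffly (0.12 N m) and stays where it is left
- cap_top (a point): centre of the top face of the red filler cap, 31 mm from the neck's foot when the cap is home; z axis = axis of neck and cap, outward. The cap is a ribbed cylinder, 48 mm diameter, reaching 24 mm below this point; grasp it across any diameter, tool along the axis. A white rib on its side (its +x) faces the black mark when home; a yellow ring shows below it while slack
- pump_swivel (a joint): swivel of the pump head with its spout about the upright pump axis, rad: 0 = spout points to the dispenser's +x, positive counter-clockwise from above, range -2.2 to 2.2; starts between -0.3 and 0.3; turns with light friction (0.05 N m) and stays where it is left
- pump_head (a joint): stroke of the pump head, m: 0 = up, 0.014 = down at its stop; a spring pushes it up with 4 N at the top and 10 N at the stop
- head_top (a point): centre of the top of the blue pump head, a round button of 37 mm diameter on the pump axis, 173 mm above the bench when up; x axis = direction of the spout. The spout is a level steel tube of 12.4 mm diameter, its centre line 9 mm below this point, straight out to 80 mm from the axis, then bent down; pinch it from above 35 to 75 mm from the axis to swing it
- spout_tip (a point): mouth of the spout, at its downturned end, 95.5 mm from the pump axis, about 142 mm above the bench when the head is up
- cup: open steel cup, 60 mm outer diameter at the rim, 65 mm high, loose, standing upright on the bench beside one long side of the dispenser (the near or the far one), under the circle that the spout tip can describe; origin: centre of its underside
- jar: closed amber jar with black lid, 46 mm diameter, 62 mm high, loose, standing beside the other long side of the dispenser; not to be moved; origin: centre of its underside
- note_pad: yellow pad of stickers, 76 x 76 x 20 mm, loose bystander
- tube_clamp: steel locking clamp like scissors, 150 x 55 x 10 mm, lying on the bench, loose bystander
- stapler: blue stapler, 135 x 34 x 44 mm, loose bystander
- tape_red: roll of red tape, 92 mm diameter, 20 mm high, loose bystander
- marker_red: white marker with red cap, 136 mm long, loose bystander
- neck_root (a point): on the dispenser: centre of the foot of the filler neck, on the sloping shoulder; z axis = neck axis, pointing outward, 32 degrees from vertical and leaning to the dispenser's -x. A low collar (53 mm wide, 3 mm high) rings the foot; otherwise nothing stands above the shoulder's plane within 60 mm of the neck axis but the cap. A black mark lies on the shoulder on the side of the pump
Mind the look-alikes: they are no part of the job. Leave any purple or yellow look-alike of the cup alone.

How it is judged:
On the way, in this order (a step that is already met when the one before it is completed fails the run):
1. the filler cap is screwed fully home (value of joint filler_cap below 0.12 rad), for 0.2 s.
2. with the cap home and the spout over the cup, the pump head is pressed down to its stop (value of joint pump_head above 0.0125 m and value of joint filler_cap below 0.12 rad and horizontal distance between spout_tip and cup below 0.02 m), for 0.1 s.
At the end, for the whole second after the job is handed in: The filler cap is home (within 0.12 rad of its stop), the pump head has come back up (within 2 mm), the spout tip is over the cup (within 20 mm of its middle, seen from above), and the cup stands upright and at rest (value of joint filler_cap below 0.12 rad and value of joint pump_head below 0.002 m and horizontal distance between spout_tip and cup below 0.02 m and angle between cup's own z axis and vertical below 0.1 rad and linear speed of cup below 0.02 m/s); the robot touches nothing.
It fails at once if the pump head is pressed (more than 8 mm) while the cap is slack or the spout is not over the cup (value of joint pump_head above 0.008 m and (value of joint filler_cap above 0.15 rad or horizontal distance between spout_tip and cup above 0.024 m)).
It fails at once if the cup or the jar is shifted by more than 15 mm or tipped (distance of any of cup, jar from where it was at the start of the episode above 0.015 m or angle between any of cup, jar's own z axis and vertical above 0.25 rad).
It fails at once if another loose thing on the bench is shifted by more than 25 mm (distance of any of note_pad, tube_clamp, stapler, tape_red, marker_red from where it was at the start of the episode above 0.025 m).
It also fails if it takes over 58 s, if anything falls off the work surface, if the arm or the gripper's body presses on something with over 40 N, if the wrist force passes 120 N, or if a joint passes its speed limit or range.

## Working session

There is one attempt and no reset: what is moved stays moved. The work goes in short steps, Python scripts to look and compute and a shell command to move; the robot and the scene stay as the last step left them, time stands still between calls to the robot, and variables do not carry over. Pictures are saved under pics/ and viewed, at most 10 in all, crops included, and the job is handed in when it is done.

```bash
mkdir -p pics; cat > h.py <<'E'
import numpy as np, cv2
from bench import sense, snapshot, hand_in
from scipy.spatial.transform import Rotation as R
def ray(s,uv):
    K=s["mtx"];D=np.array([s["k1"],0,0,0,0.]);E=np.array(s["extrinsics"])
    p=cv2.undistortPoints(np.array([[uv]],float),np.array(K),D)[0,0]
    Rm=E[:3,:3];o=-Rm.T@E[:3,3];d=Rm.T@np.array([p[0],p[1],1]);return o,d/np.linalg.norm(d)
def plane(s,uv,z):
    o,d=ray(s,uv);return o+d*(z-o[2])/d[2]
def proj(s,P):
    E=np.array(s["extrinsics"]);r,_=cv2.Rodrigues(E[:3,:3])
    return cv2.projectPoints(np.array(P,float).reshape(-1,1,3),r,E[:3,3],np.array(s["mtx"]),np.array([s["k1"],0,0,0,0.]))[0][:,0]
def tri(rs):
    A=0;b=0
    for o,d in rs:
        M=np.eye(3)-np.outer(d,d);A=A+M;b=b+M@o
    return np.linalg.solve(A,b)
E
python3 - <<'E'
from h import *
import pickle
S={n:snapshot(n) for n in("scene","side")}
pickle.dump(S,open("s0.pkl","wb"))
for n in S: cv2.imwrite(f"pics/{n}0.png",S[n]["frame"][:,:,::-1]); print(n,np.round(S[n]["extrinsics"],2).tolist(),S[n]["k1"])
E
```

```text
scene [[-0.71, -0.71, -0.01, 0.44], [-0.49, 0.5, -0.71, 0.36], [0.51, -0.5, -0.7, 0.72], [0.0, 0.0, 0.0, 1.0]] 0.03143567712046505
side [[-0.97, -0.25, 0.0, 0.58], [-0.17, 0.64, -0.75, 0.16], [0.19, -0.73, -0.66, 1.08], [0.0, 0.0, 0.0, 1.0]] -0.045032800531764686
```

View pics/scene0.png

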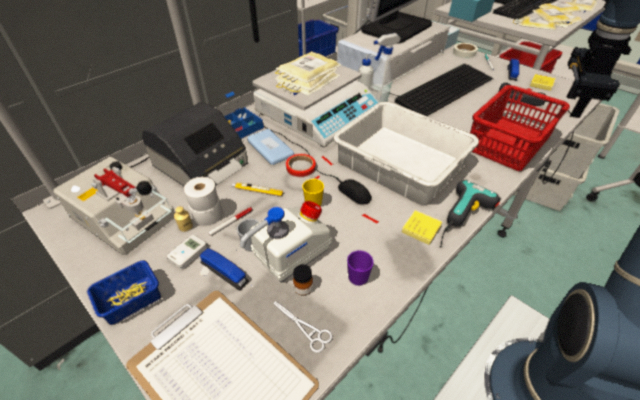

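View pics/side0.png

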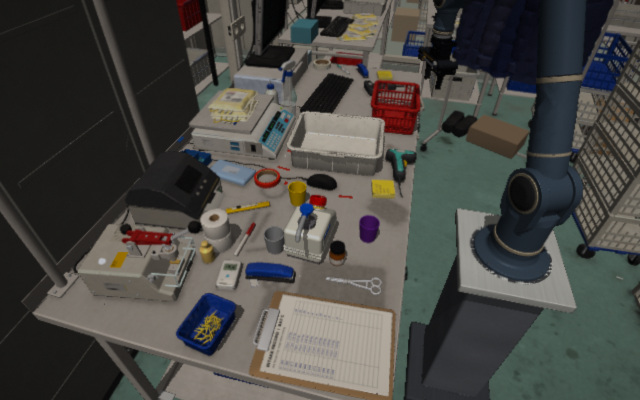

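Scene view: dispenser at about (290,240), blue head at (275,215), red cap at (312,210), jar at (302,280). Cup candidates are grey steel (245,232), purple (360,267) and yellow (313,190); I choose the grey one. Red candidates are the cap (312,210), red tape (300,163) and marker (232,220); I choose the cap on the canister. Next, a close crop to check.

```bash
python3 - <<'E'
from h import *
import pickle
S=pickle.load(open("s0.pkl","rb"))
a=cv2.resize(S["scene"]["frame"][185:305,220:380],None,fx=5,fy=5,interpolation=2)[:,:,::-1]
b=cv2.resize(S["side"]["frame"][175:275,250:380],None,fx=5,fy=5,interpolation=2)[:,:,::-1]
cv2.imwrite("pics/c1.png",a);cv2.imwrite("pics/c2.png",b)
def blob(s,lo,hi,box):
    x0,y0,x1,y1=box;h=cv2.cvtColor(s["frame"],cv2.COLOR_RGB2HSV);m=cv2.inRange(h,lo,hi)[y0:y1,x0:x1]
    n,l,st,c=cv2.connectedComponentsWithStats(m);i=1+np.argmax(st[1:,4]);return c[i]+[x0,y0],st[i]
P={}
for nm,lo,hi,b1,b2 in [("head",(100,120,40),(130,255,255),(262,203,290,225),(298,200,315,218)),("cap",(0,150,60),(10,255,255),(298,198,325,225),(305,190,330,212))]:
    r=[]
    for n,bx in(("scene",b1),("side",b2)):
        c,st=blob(S[n],lo,hi,bx);print(nm,n,c,st);r.append(ray(S[n],c))
    print(nm,tri(r))
E
```

```text
head scene [274.65581395 214.73953488] [  4   4  18  17 215]
head side [306.02941176 208.98529412] [  2   3  13  15 136]
head [0.58615914 0.14321534 0.16282367]
cap scene [310.52962963 209.57407407] [  3   3  20  18 270]
cap side [317.79605263 200.07236842] [  5   5  17  12 152]
cap [0.57889323 0.04263086 0.10969825]
```

View pics/c1.png

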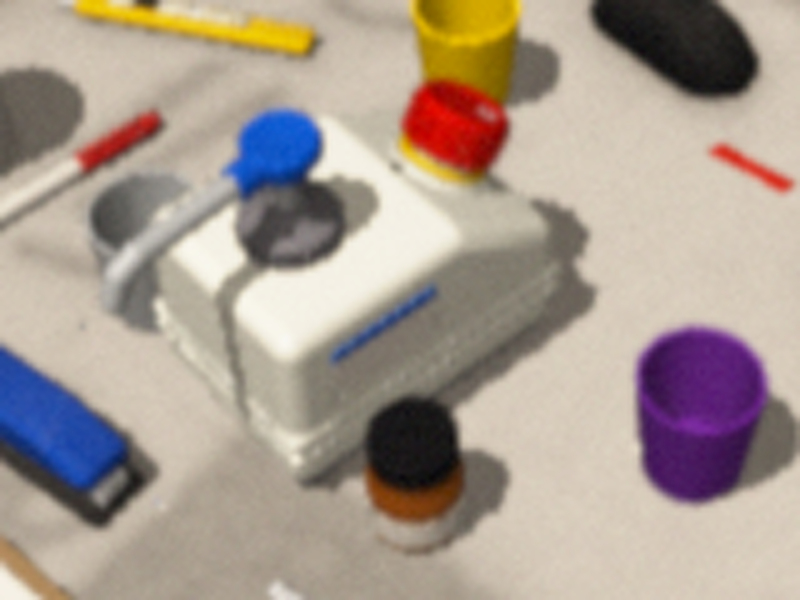

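View pics/c2.png

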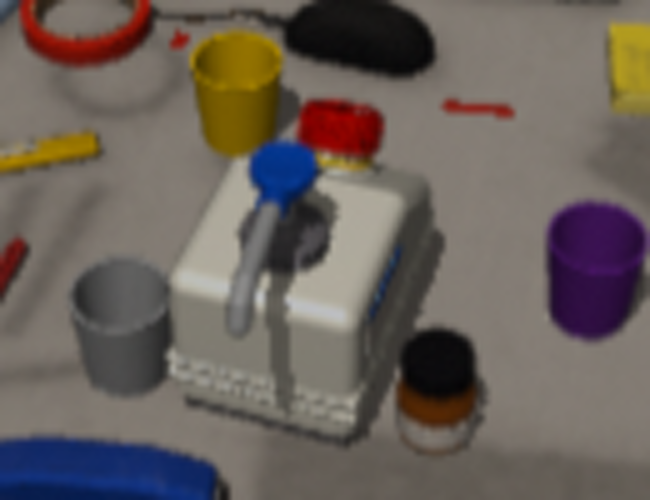

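Both crops confirm it: steel cup beyond the dispenser (side pixel ~(274,234)), red cap with yellow ring showing, and spout pointing away from the cap, left of the robot. Next, dispenser yaw, the cup position and the cap approach pose.

```bash
cat >> h.py <<'E'
def go(p,zt,yt,st=None):
    """shift then turn to pose with tool z=zt, y as near yt; prints tool-frame numbers"""
    st=st or sense();Rc=R.from_quat(st["orientation"]);zt=np.array(zt)/np.linalg.norm(zt)
    y=np.array(yt,float);y-=y@zt*zt;y/=np.linalg.norm(y);out=[]
    for sg in(1,-1):
        Rt=R.from_matrix(np.c_[np.cross(sg*y,zt),sg*y,zt]);rv=(Rc.inv()*Rt).as_rotvec(degrees=True)
        d=np.array(p)-st["tcp_pos"]
        print("dr",rv.round(1),"|",np.linalg.norm(rv).round(0)," shift before turn",Rc.inv().apply(d).round(4)," after turn",Rt.inv().apply(d).round(4))
def show(st=None):
    st=st or sense();print(round(st["clock"],2),np.round(st["tcp_pos"],4),R.from_quat(st["orientation"]).as_matrix().round(3).tolist(),"q",np.round(st["joint_positions"],2),"w",st["grip_width"],"F",np.round(st["ft_force"],1),"gf",st["grasp_force"])
E
python3 - <<'E'
from h import *
import pickle
S=pickle.load(open("s0.pkl","rb"));sc,sd=S["scene"],S["side"]
C=lambda x,y:(220+x/5,185+y/5)
D=lambda x,y:(250+x/5,175+y/5)
for nm,a,b,s in[("long near sc",C(455,245),C(300,350),sc),("long far sc",C(330,122),C(175,265),sc),("long near sd",D(403,185),D(350,325),sd),("long far sd",D(240,165),D(180,275),sd),("end sd",D(185,285),D(345,330),sd),("end sc",C(165,275),C(290,355),sc)]:
    p,q=plane(s,a,.112),plane(s,b,.112);d=q-p;print(nm,p[:2].round(3),q[:2].round(3),np.degrees(np.arctan2(d[1],d[0])).round(1))
print("cup",plane(sd,D(121,293),.065),plane(sc,C(142,212),.065))
print("head",plane(sc,C(280,148),.173),plane(sd,D(284,168),.173))
print("jar",plane(sd,D(438,352),.062),"yellow cup",plane(sd,D(237,60),.065))
print("tip",tri([ray(sc,C(115,300)),ray(sd,D(237,328))]))
print("captop",tri([ray(sc,C(462,112)),ray(sd,D(340,115))]))
show()
E
```

```text
long near sc [0.523 0.097] [0.528 0.184] 86.5
long far sc [0.619 0.084] [0.603 0.191] 98.8
long near sd [0.531 0.086] [0.535 0.196] 88.0
long far sd [0.625 0.093] [0.632 0.184] 85.6
end sd [0.627 0.19 ] [0.536 0.2  ] 173.8
end sc [0.601 0.198] [0.529 0.189] -172.6
cup [0.67542042 0.16338975 0.065     ] [0.67531249 0.15980977 0.065     ]
head [0.57627972 0.14701588 0.173     ] [0.58177274 0.15141352 0.173     ]
jar [0.49326094 0.15903974 0.062     ] yellow cup [ 0.6698211  -0.05066761  0.065     ]
tip [0.58464667 0.23399618 0.13875535]
captop [0.58010012 0.03513799 0.11095435]
0.1 [ 0.2835 -0.612   0.2387] [[0.907, 0.42, -0.001], [0.42, -0.907, 0.001], [-0.0, -0.002, -1.0]] q [ 1.11  0.47 -0.05  1.53  0.02  1.14 -0.08] w 0.08685279051197246 F [ 0.8 -0.7  0.1] gf 0.0
```

```bash
python3 - <<'E'
from h import *
a=np.array([-.018,-.53,.848]);c=np.array([.578,.035,.112])
for y in ([1,0,0],[.42,-.907,0]): go(c+.13*a,-a,y)
E
```

```text
dr [ 17.2  29.  -63.1] | 72.0  shift before turn [ 0.5081 -0.4017  0.017 ]  after turn [0.4816 0.2863 0.3255]
dr [ 32.6 -19.3 111.7] | 118.0  shift before turn [ 0.5081 -0.4017  0.017 ]  after turn [-0.4816 -0.2863  0.3255]
dr [28.  15.4 -3.9] | 32.0  shift before turn [ 0.5081 -0.4017  0.017 ]  after turn [ 0.4845 -0.2813  0.3255]
dr [ 23.4 -42.5 169.4] | 176.0  shift before turn [ 0.5081 -0.4017  0.017 ]  after turn [-0.4845  0.2813  0.3255]
```

```bash
python3 -m pendant '{"gripper":[1,1,1,1,1,1,1,1,1,1,1,1],"xyz":[[0,0,-0.05],[0,0,-0.05],[0.042,-0.033,0],[0.042,-0.033,0],[0.042,-0.033,0],[0.042,-0.033,0],[0.042,-0.033,0],[0.042,-0.033,0],[0.042,-0.033,0],[0.042,-0.033,0],[0.042,-0.033,0],[0.042,-0.033,0]],"dr":[[0,0,0],[0,0,0],[0,0,0],[0,0,0],[0,0,0],[0,0,0],[0,0,0],[0,0,0],[0,0,0],[0,0,0],[0,0,0],[0,0,0]]}'
python3 -m pendant '{"gripper":[1,1,1,1,1,1],"xyz":[[0.042,-0.033,0],[0.042,-0.033,0],[0,0,0],[0,0,0],[0,0,0],[0,0,0]],"dr":[[0,0,0],[0,0,0],[7,3.9,-1],[7,3.9,-1],[7,3.9,-1],[7,3.9,-1]]}'
python3 -c "
from h import *
show()
a=np.array([-.018,-.53,.848]);c=np.array([.578,.035,.112])
go(c+.13*a,-a,[.42,-.907,0])"
```

```text
clock: 1.6
tcp_pos: [0.5264, -0.135, 0.3393]
orientation: [0.977, 0.215, -0.0, 0.0]
ft_force: [0.6, -0.3, -0.2]
grip_width: 0.087
grasp_force: 0.0
clock: 2.35
tcp_pos: [0.5746, -0.0416, 0.3396]
orientation: [0.93, 0.24, 0.08, -0.266]
ft_force: [-1.2, -0.0, -0.3]
grip_width: 0.087
grasp_force: 0.0
2.35 [ 0.5746 -0.0416  0.3396] [[0.872, 0.49, 0.021], [0.404, -0.743, 0.534], [0.277, -0.457, -0.845]] q [ 0.62  0.35 -0.47  1.62 -0.42  1.31 -0.76] w 0.08703636173397196 F [-1.2 -0.  -0.3] gf 0.0
dr [-0.1 -0.3  0.2] | 0.0  shift before turn [-0.0285  0.0484  0.1033]  after turn [-0.0278  0.0483  0.1036]
dr [   0.4   -0.2 -179.8] | 180.0  shift before turn [-0.0285  0.0484  0.1033]  after turn [ 0.0278 -0.0483  0.1036]
```

```bash
python3 -m pendant '{"gripper":[1,1,1,1],"xyz":[[-0.014,0.024,0.05],[-0.014,0.024,0.03],[0,0,0],[0,0,0]],"dr":[[0,0,0],[0,0,0],[0,0,-8],[0,0,0]]}'
python3 - <<'E'
from h import *
import pickle
show()
s=snapshot("wrist");pickle.dump((s,sense()),open("w1.pkl","wb"));cv2.imwrite("pics/w1.png",s["frame"][:,:,::-1])
E
```

```text
clock: 2.85
tcp_pos: [0.5751, -0.0461, 0.2415]
orientation: [0.912, 0.304, 0.097, -0.259]
ft_force: [-0.3, 0.3, 0.5]
grip_width: 0.0868
grasp_force: 0.0
2.85 [ 0.5751 -0.0461  0.2415] [[0.797, 0.604, 0.02], [0.504, -0.682, 0.531], [0.334, -0.413, -0.847]] q [ 0.64  0.44 -0.49  1.73 -0.39  1.13 -0.56] w 0.08680968775535167 F [-0.3  0.3  0.5] gf 0.0
```

View pics/w1.png

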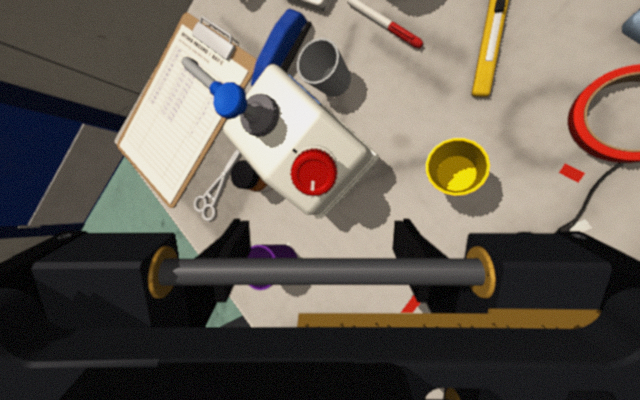

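The wrist view shows the cap top at (313,172) with its white rib at the bottom (313,185) and the black mark at (295,151), so it needs about 140° clockwise. The blue head is at (230,99) and the steel cup rim at about (325,65).

```bash
python3 - <<'E'
from h import *
import pickle
S=pickle.load(open("s0.pkl","rb"));sc,sd=S["scene"],S["side"];w,st=pickle.load(open("w1.pkl","rb"))
h=cv2.cvtColor(w["frame"],cv2.COLOR_RGB2HSV)
m=(cv2.inRange(h,(0,130,60),(12,255,255))|cv2.inRange(h,(170,130,60),(180,255,255)))[145:200,285:342]
m=cv2.morphologyEx(m,cv2.MORPH_CLOSE,np.ones((5,5)))
c,_=cv2.findContours(m,0,1);c=max(c,key=cv2.contourArea);e=cv2.fitEllipse(c);cc=np.array(e[0])+[285,145];print("cap",cc,e[1])
m=cv2.inRange(h,(100,120,40),(130,255,255))[78:120,208:250];c,_=cv2.findContours(m,0,1);c=max(c,key=cv2.contourArea);(hc,hr)=cv2.minEnclosingCircle(c);hc=np.array(hc)+[208,78];print("head",hc,hr)
C=lambda x,y:(220+x/5,185+y/5)
D=lambda x,y:(250+x/5,175+y/5)
T=tri([ray(w,cc),ray(sc,C(462,112)),ray(sd,D(340,115))]);print("cap",T)
for z in(.11,.115,.12,.125): print(z,plane(w,cc,z))
print("head",plane(w,hc,.173),"mark",plane(w,(295,151),.112),"cup",plane(w,(325,66),.065))
E
```

```text
cap [313.47377968 172.14168167] (45.01356887817383, 45.824798583984375)
head [227.5  97. ] 21.00605010986328
cap [0.57682941 0.04181956 0.11808602]
0.11 [0.57527517 0.04678769 0.11      ]
0.115 [0.5763445  0.04447462 0.115     ]
0.12 [0.57741382 0.04216155 0.12      ]
0.125 [0.57848314 0.03984848 0.125     ]
head [0.58574668 0.14137516 0.173     ] mark [0.57914242 0.07940031 0.112     ] cup [0.67627751 0.14453037 0.065     ]
```

```bash
python3 -m pendant '{"gripper":[1,1,1,1,1,1,1,1,1,1,1],"xyz":[[0,0,0],[0,0,0],[0,0,0],[0,0,0],[0,0,0],[0,0,0],[0,0,0],[0,0,0],[0,0,0],[0,0,0],[0,0,0]],"dr":[[0,0,-10],[0,0,-10],[0,0,-10],[0,0,-10],[0,0,-10],[0,0,-10],[0,0,-10],[0,0,-10],[0,0,-10],[0,0,-10],[0,0,0]]}'
python3 - <<'E'
from h import *
import pickle
show();st=sense()
w,_=pickle.load(open("w1.pkl","rb"))
o,_d=ray(w,(313.5,172.1));
d1=ray(w,(313.5-22.7,172.1))[1];d2=ray(w,(313.5+22.7,172.1))[1]
r=.024/np.tan(np.arccos(d1@d2)/2);T1=o+_d*r;print("by size",T1)
yw=R.from_quat(st["orientation"]).as_matrix()[:,1]
a=np.array([-.018,-.53,.848])
T=np.array([.577,.0425,.1185])
go(T+.06*a,-a,yw);go(T-.006*a,-a,yw)
E
```

```text
clock: 4.28
tcp_pos: [0.5756, -0.0462, 0.2427]
orientation: [0.354, 0.894, 0.26, -0.091]
ft_force: [-0.4, 0.1, -0.5]
grip_width: 0.0873
grasp_force: 0.0
4.28 [ 0.5756 -0.0462  0.2427] [[-0.733, 0.68, 0.021], [0.585, 0.613, 0.53], [0.348, 0.401, -0.848]] q [ 0.91  0.55 -0.9   1.72 -0.15  1.09  0.97] w 0.08730946488103469 F [-0.4  0.1 -0.5] gf 0.0
by size [0.57635615 0.04456805 0.11480962]
dr [ 0.1  0.1 -0. ] | 0.0  shift before turn [0.0076 0.0057 0.0923]  after turn [0.0074 0.0059 0.0923]
dr [  0.2  -0.2 180. ] | 180.0  shift before turn [0.0076 0.0057 0.0923]  after turn [-0.0074 -0.0059  0.0923]
dr [ 0.1  0.1 -0. ] | 0.0  shift before turn [0.0077 0.0055 0.1583]  after turn [0.0074 0.0059 0.1583]
dr [  0.2  -0.2 180. ] | 180.0  shift before turn [0.0077 0.0055 0.1583]  after turn [-0.0074 -0.0059  0.1583]
```

```bash
python3 -m pendant '{"gripper":[1,1,1,1,1,1,1],"xyz":[[0.0038,0.0028,0.045],[0.0038,0.0028,0.045],[0,0,0.03],[0,0,0.02],[0,0,0.01],[0,0,0.01],[0,0,0]],"dr":[[0,0,0],[0,0,0],[0,0,0],[0,0,0],[0,0,0],[0,0,0],[0,0,0]]}'
python3 -m pendant '{"gripper":[0,-0.5,-1,-1,-1,-1],"xyz":[[0,0,0],[0,0,0],[0,0,0],[0,0,0],[0,0,0],[0,0,0]],"dr":[[0,0,0],[0,0,0],[0,0,0],[0,0,0],[0,0,0],[0,0,0]]}' 30
python3 -c "
from h import *
show()
s=snapshot('wrist');cv2.imwrite('pics/w2.png',s['frame'][:,:,::-1])"
```

```text
clock: 5.15
tcp_pos: [0.5768, 0.0468, 0.1115]
orientation: [0.353, 0.894, 0.26, -0.091]
ft_force: [-0.3, 1.1, 0.1]
grip_width: 0.0875
grasp_force: 0.0
clock: 5.9
tcp_pos: [0.5769, 0.0466, 0.1116]
orientation: [0.353, 0.894, 0.26, -0.091]
ft_force: [-1.5, -0.8, 1.6]
grip_width: 0.0473
grasp_force: 30.6
5.9 [0.5769 0.0466 0.1116] [[-0.735, 0.678, 0.021], [0.583, 0.616, 0.53], [0.347, 0.402, -0.848]] q [ 0.73  0.69 -0.85  1.87 -0.09  0.76  0.9 ] w 0.0473367871198955 F [-1.5 -0.8  1.6] gf 30.557989981469973
```

```bash
python3 -m pendant '{"gripper":[-1,-1,-1,-1,-1,-1,-1,-1,-1,-1,-1,-1],"xyz":[[0,0,0.0003],[0,0,0.0003],[0,0,0.0003],[0,0,0.0004],[0,0,0.0003],[0,0,0.0003],[0,0,0.0003],[0,0,0.0004],[0,0,0.0003],[0,0,0.0003],[0,0,0.0003],[0,0,0.0004]],"dr":[[0,0,10],[0,0,10],[0,0,10],[0,0,10],[0,0,10],[0,0,10],[0,0,10],[0,0,10],[0,0,10],[0,0,10],[0,0,10],[0,0,10]]}'
python3 -c "
from h import *
show();print(sense()['wrist_torque'])
s=snapshot('wrist');cv2.imwrite('pics/w3.png',s['frame'][:,:,::-1])"
```

```text
clock: 7.45
tcp_pos: [0.5776, 0.0471, 0.1103]
orientation: [0.951, 0.141, 0.052, -0.27]
ft_force: [-5.5, -7.2, 13.9]
grip_width: 0.0476
grasp_force: 44.2
7.45 [0.5776 0.0471 0.1103] [[0.955, 0.296, 0.022], [0.24, -0.814, 0.529], [0.175, -0.5, -0.848]] q [ 0.35  0.54 -0.3   1.9  -0.56  0.83 -0.79] w 0.047611010779559884 F [-5.5 -7.2 13.9] gf 44.22147361066891
[-0.4401161   0.44035297  1.38744515]
```

```bash
python3 -c "
from h import *
a=R.from_quat([.353,.894,.26,-.091]);b=R.from_quat(sense()['orientation']);print((a.inv()*b).as_rotvec(degrees=True))"
```

```text
[-1.05431048e-01 -2.27321835e-02  1.20323755e+02]
```

View pics/w3.png

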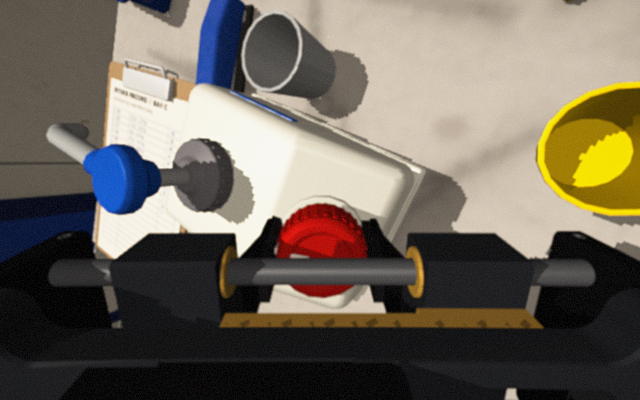

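The rib in the wrist view (300,257) now points left, still short of the pump direction (up-left), with about 15 N of axial force; the fingertips may be rubbing the shoulder. I'll open, back off and look again.

```bash
python3 -m pendant '{"gripper":[0.2,0.8,1,1,1,1,1,1],"xyz":[[0,0,0],[0,0,0],[0,0,-0.01],[0,0,-0.03],[0,0,-0.04],[0,0,-0.04],[0,0,0],[0,0,0]],"dr":[[0,0,0],[0,0,0],[0,0,0],[0,0,0],[0,0,0],[0,0,0],[0,0,0],[0,0,0]]}'
python3 -c "
from h import *
import pickle
show()
s=snapshot('wrist');pickle.dump(s,open('w4.pkl','wb'));f=s['frame']
h=cv2.cvtColor(f,cv2.COLOR_RGB2HSV)
m=cv2.inRange(h,(0,130,60),(10,255,255))[120:240,240:400];c,_=cv2.findContours(m,0,1);c=max(c,key=cv2.contourArea);e=cv2.fitEllipse(cv2.convexHull(c));print(np.array(e[0])+[240,120],e[1])
cv2.imwrite('pics/w4.png',cv2.resize(f[90:240,200:400],None,fx=4,fy=4,interpolation=2)[:,:,::-1])"
```

```text
clock: 8.5
tcp_pos: [0.5738, -0.0143, 0.2092]
orientation: [0.951, 0.142, 0.051, -0.271]
ft_force: [-0.5, 0.9, -0.3]
grip_width: 0.0872
grasp_force: 0.0
8.5 [ 0.5738 -0.0143  0.2092] [[0.955, 0.297, 0.019], [0.242, -0.812, 0.53], [0.173, -0.502, -0.847]] q [ 0.42  0.43 -0.26  1.8  -0.51  1.07 -0.81] w 0.08721740132428131 F [-0.5  0.9 -0.3] gf 0.0
[322.10047913 186.43424225] (52.29735565185547, 53.318302154541016)
```

View pics/w4.png

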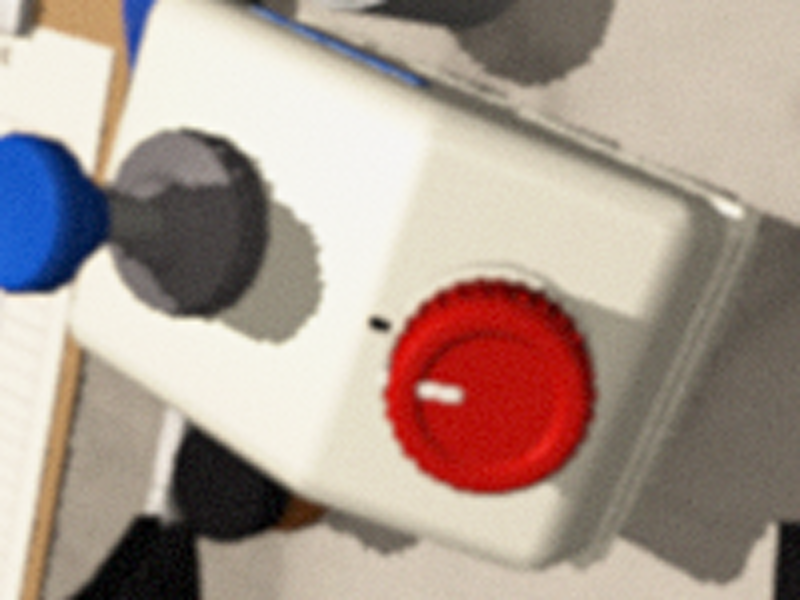

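The rib points left (435,392 in the crop) and lies about 15–20° short of the black mark at (380,323). So there was no slip, and only the last bit of my 140° remains. I'll regrasp slightly higher and finish.

```bash
python3 -m pendant '{"gripper":[1,1,1,1,1,0,-0.5,-1,-1,-1,-1],"xyz":[[0,0,0.04],[0,0,0.04],[0,0,0.02],[0,0,0.012],[0,0,0],[0,0,0],[0,0,0],[0,0,0],[0,0,0],[0,0,0],[0,0,0]],"dr":[[0,0,0],[0,0,0],[0,0,0],[0,0,0],[0,0,0],[0,0,0],[0,0,0],[0,0,0],[0,0,0],[0,0,0],[0,0,0]]}' 35
python3 -m pendant '{"gripper":[-1,-1,-1,-1],"xyz":[[0,0,0.0002],[0,0,0.0002],[0,0,0.0002],[0,0,0]],"dr":[[0,0,6],[0,0,6],[0,0,6],[0,0,0]]}'
python3 -c "
from h import *
show();s=sense();print(np.array(s['wrist_torque'])@R.from_quat(s['orientation']).as_matrix())"
python3 -m pendant '{"gripper":[-1,-1,-1,-1],"xyz":[[0,0,0],[0,0,0],[0,0,0],[0,0,0]],"dr":[[0,0,6],[0,0,6],[0,0,0],[0,0,0]]}'
python3 -c "
from h import *
show();s=sense();print(np.array(s['wrist_torque'])@R.from_quat(s['orientation']).as_matrix())"
```

```text
clock: 9.93
tcp_pos: [0.5769, 0.0443, 0.115]
orientation: [0.951, 0.142, 0.051, -0.271]
ft_force: [-0.3, -0.7, 0.1]
grip_width: 0.0473
grasp_force: 35.0
clock: 10.42
tcp_pos: [0.5781, 0.0444, 0.1149]
orientation: [0.961, -0.008, 0.01, -0.275]
ft_force: [3.0, -1.3, -0.1]
grip_width: 0.0469
grasp_force: 35.0
10.43 [0.5781 0.0444 0.1149] [[1.0, -0.009, 0.023], [-0.02, -0.849, 0.529], [0.015, -0.529, -0.848]] q [ 0.29  0.53 -0.23  1.9  -0.6   0.86 -1.06] w 0.046945808931865354 F [ 3.  -1.3 -0.1] gf 35.000169882550836
[-0.84546698  0.62312907 -0.52710702]
clock: 10.92
tcp_pos: [0.5774, 0.0443, 0.1147]
orientation: [0.955, -0.108, -0.02, -0.275]
ft_force: [2.3, -2.5, 2.0]
grip_width: 0.0472
grasp_force: 35.0
10.93 [0.5774 0.0443 0.1147] [[0.976, -0.217, 0.022], [-0.196, -0.825, 0.529], [-0.097, -0.521, -0.848]] q [ 0.26  0.53 -0.18  1.9  -0.63  0.87 -1.24] w 0.04722882057146865 F [ 2.3 -2.5  2. ] gf 34.998443741351366
[-0.82723184  0.73234695 -0.84608746]
```

```bash
python3 -m pendant '{"gripper":[0.2,0.8,1,1,1,1,1,1],"xyz":[[0,0,0],[0,0,0],[0,0,-0.01],[0,0,-0.03],[0,0,-0.04],[0,0,-0.05],[0,0,0],[0,0,0]],"dr":[[0,0,0],[0,0,0],[0,0,0],[0,0,0],[0,0,0],[0,0,0],[0,0,0],[0,0,0]]}'
python3 -c "
from h import *
import pickle
show()
s=snapshot('wrist');pickle.dump(s,open('w5.pkl','wb'));f=s['frame']
cv2.imwrite('pics/w5.png',cv2.resize(f[40:240,160:420],None,fx=3,fy=3,interpolation=2)[:,:,::-1])
go([.583,.20,.30],[0,0,-1],[1,0,0])"
```

```text
clock: 11.92
tcp_pos: [0.5735, -0.0237, 0.2246]
orientation: [0.955, -0.109, -0.021, -0.275]
ft_force: [-0.1, 0.3, 0.3]
grip_width: 0.0872
grasp_force: 0.0
11.93 [ 0.5735 -0.0237  0.2246] [[0.975, -0.22, 0.02], [-0.197, -0.824, 0.531], [-0.101, -0.521, -0.847]] q [ 0.33  0.4  -0.12  1.79 -0.56  1.13 -1.29] w 0.08719620330308012 F [-0.1  0.3  0.3] gf 0.0
dr [ -28.   -23.8 -100. ] | 107.0  shift before turn [-0.0419 -0.2258  0.0542]  after turn [ 0.2231  0.0098 -0.0761]
dr [-22.4  26.3  74.8] | 82.0  shift before turn [-0.0419 -0.2258  0.0542]  after turn [-0.2231 -0.0098 -0.0761]
```

View pics/w5.png

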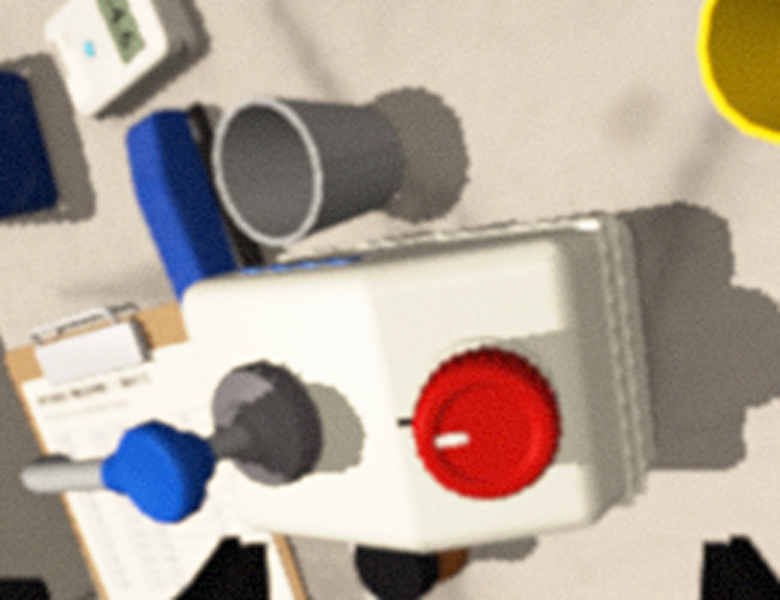

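The rib (452,440) now lines up with the dispenser's axis and the mark (403,422), and no yellow ring shows, so the cap is home. The cup rim centre is at crop (268,172) and the head at (165,472).

```bash
python3 -m pendant '{"gripper":[1,1,1,1,1,1,1,1,1,1,1],"xyz":[[0,0,-0.05],[0,0,0],[0,0,0],[0,0,0],[0,0,0],[0,0,0],[0,0,0],[0,0,0],[0,0,0],[0,0,0],[0,0,0]],"dr":[[0,0,0],[-2.8,-2.4,-10],[-2.8,-2.4,-10],[-2.8,-2.4,-10],[-2.8,-2.4,-10],[-2.8,-2.4,-10],[-2.8,-2.4,-10],[-2.8,-2.4,-10],[-2.8,-2.4,-10],[-2.8,-2.4,-10],[-2.8,-2.4,-10]]}'
python3 -c "
from h import *
import pickle
s=pickle.load(open('w5.pkl','rb'));P=lambda x,y:(160+x/3,40+y/3)
print('cup',plane(s,P(268,172),.065),'head',plane(s,P(160,474),.173),'tube',plane(s,P(40,475),.164))
show();go([.583,.14,.33],[0,0,-1],[1,0,0])"
```

```text
clock: 13.35
tcp_pos: [0.5723, -0.049, 0.2655]
orientation: [0.704, 0.71, -0.001, 0.001]
ft_force: [0.4, -0.2, -0.7]
grip_width: 0.0867
grasp_force: 0.0
cup [0.67537441 0.15774767 0.065     ] head [0.58453809 0.1347968  0.173     ] tube [0.58168921 0.22443446 0.164     ]
13.35 [ 0.5723 -0.049   0.2655] [[-0.008, 1.0, -0.001], [1.0, 0.008, -0.003], [-0.003, -0.001, -1.0]] q [ 0.29  0.31 -0.35  1.73  0.12  1.13 -0.09] w 0.08674623812597985 F [ 0.4 -0.2 -0.7] gf 0.0
dr [-0.1  0.2  0.5] | 1.0  shift before turn [ 0.1887  0.0121 -0.0652]  after turn [ 0.189   0.0107 -0.0645]
dr [-3.000e-01 -1.000e-01 -1.795e+02] | 180.0  shift before turn [ 0.1887  0.0121 -0.0652]  after turn [-0.189  -0.0107 -0.0645]
```

```bash
python3 -m pendant '{"gripper":[1,1,1,1,1],"xyz":[[0.05,0.005,-0.04],[0.05,0.005,-0.02],[0.03,0,0],[0,0,0],[0,0,0]],"dr":[[0,0,0],[0,0,0],[0,0,0],[0,0,0],[0,0,0]]}'
python3 - <<'E'
from h import *
import pickle
s=snapshot('wrist');pickle.dump(s,open('w6.pkl','wb'));f=s['frame'];show()
print("cam",ray(s,(320,200)))
print(proj(s,[[.583,.143,.173],[.676,.158,.065],[.583,.2,.164],[.583,.238,.142]]))
cv2.imwrite('pics/w6.png',f[:,:,::-1])
h=cv2.cvtColor(f,cv2.COLOR_RGB2HSV)
m=cv2.inRange(h,(100,120,40),(130,255,255));n,l,stt,c=cv2.connectedComponentsWithStats(m)
for i in range(1,n):
    if stt[i,4]>150: print(stt[i],c[i])
E
```

```text
clock: 13.98
tcp_pos: [0.5824, 0.0775, 0.3243]
orientation: [0.707, 0.707, -0.002, 0.001]
ft_force: [-0.3, -0.3, 0.3]
grip_width: 0.0871
grasp_force: 0.0
14.03 [0.5826 0.0768 0.3244] [[0.002, 1.0, -0.001], [1.0, -0.002, -0.004], [-0.004, -0.001, -1.0]] q [ 0.11  0.29 -0.4   1.62  0.12  1.26 -0.32] w 0.08680397034233868 F [-0.4 -0.7  0.5] gf 0.0
cam (array([0.58222727, 0.15761072, 0.46880908]), array([-0.00659511, -0.3359225 , -0.94186654]))
[[322.79532426 112.64291089]
 [393.29155952  96.62375153]
 [322.87650805  50.18926609]
 [322.8863652   10.98167265]]
[ 330    0   97   36 2460] [377.8004065   15.53333333]
[ 306   82   36   49 1238] [322.97657512 107.8901454 ]
[606 242  34  18 271] [626.70479705 249.26199262]
```

View pics/w6.png

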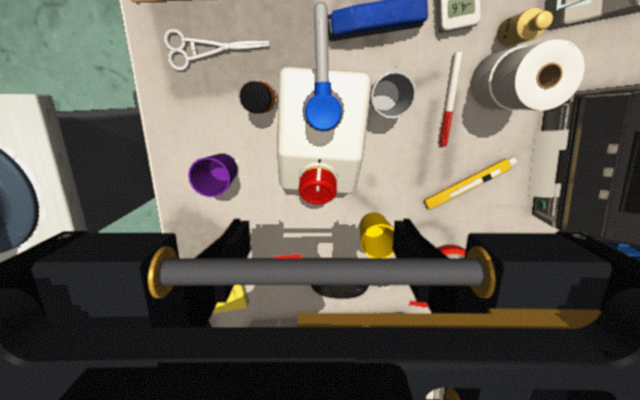

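The top view shows the cap's rib aligned with the mark; head at (324,112), spout running up to (319,8), cup rim centred at about (393,94).

```bash
python3 - <<'E'
from h import *
import pickle
s=pickle.load(open('w6.pkl','rb'));f=s['frame']
hd=plane(s,(324,112.5),.173);cup=plane(s,(393,94),.065)
g=cv2.cvtColor(f,cv2.COLOR_RGB2HSV)
for v in(45,55,65):
    row=f[v,300:345].astype(int);print(v,row.sum(1)//3)
t=plane(s,(320.5,50),.164)
print("head",hd,"cup",cup,"tube",t)
az=lambda p:np.degrees(np.arctan2(*(p-hd)[1::-1]))
print(az(t),az(cup),np.linalg.norm((cup-hd)[:2]),az(np.array([.6755,.160,0])))
E
```

```text
45 [156 157 162 155 161 160 155 159 157 152 153 155 155 149 141 123 132 153
 174 184 196 205 209 196 182 173 149 133 116 109 102  99  91  95  94  96
  89  96  94  88  96  94  91  89  91]
55 [164 156 159 160 155 160 161 161 156 156 154 156 159 157 148 131 134 146
 168 182 195 203 204 197 185 166 151 140 156 186 196 197 193 191 191 194
 196 195 198 192 189 193 192 192 191]
65 [154 154 153 153 151 156 155 152 149 152 149 148 155 154 153 144 128 139
 159 179 186 202 206 201 192 179 161 141 151 180 193 195 192 195 192 194
 194 196 197 195 191 194 195 194 193]
head [0.58418114 0.14313602 0.173     ] cup [0.67537279 0.16128136 0.065     ] tube [0.58074086 0.20016377 0.164     ]
93.4522655605121 11.25374126413263 0.09297940336242987 10.463010084625239
```

```bash
python3 -m pendant '{"gripper":[1,1,1,1,1,1,0.2],"xyz":[[0.06,0,0],[0.061,-0.001,0],[0,0,0.05],[0,0,0.05],[0,0,0.04],[0,0,0.022],[0,0,0]],"dr":[[0,0,0],[0,0,-3],[0,0,0],[0,0,0],[0,0,0],[0,0,0],[0,0,0]]}' 12
python3 -m pendant '{"gripper":[-0.5,-1,-1,-1,-1],"xyz":[[0,0,0],[0,0,0],[0,0,0],[0,0,0],[0,0,0]],"dr":[[0,0,0],[0,0,0],[0,0,0],[0,0,0],[0,0,0]]}' 12
```

```text
clock: 14.9
tcp_pos: [0.5811, 0.1965, 0.1609]
orientation: [0.689, 0.725, -0.003, 0.0]
ft_force: [0.4, -0.5, 0.5]
grip_width: 0.0829
grasp_force: 0.0
clock: 15.52
tcp_pos: [0.5821, 0.1988, 0.1635]
orientation: [0.688, 0.725, -0.001, 0.001]
ft_force: [0.4, -0.4, -0.4]
grip_width: 0.0348
grasp_force: 0.0
```

```bash
python3 -m pendant '{"gripper":[-1,-1,-1,-1],"xyz":[[0,0,0],[0,0,0],[0,0,0],[0,0,0]],"dr":[[0,0,0],[0,0,0],[0,0,0],[0,0,0]]}' 12
```

```text
clock: 16.02
tcp_pos: [0.582, 0.1988, 0.1632]
orientation: [0.688, 0.725, -0.001, 0.001]
ft_force: [-0.6, -0.6, 0.1]
grip_width: 0.0119
grasp_force: 12.0
```

Pinched at 12 mm. Now I swing clockwise in 8° steps on the 55.5 mm radius.

```bash
python3 -m pendant '{"gripper":[-1,-1,-1,-1,-1,-1],"xyz":[[-0.0005,0.0077,0],[-0.0005,0.0077,0],[-0.0005,0.0077,0],[-0.0005,0.0077,0],[-0.0005,0.0077,0],[0,0,0]],"dr":[[0,0,8],[0,0,8],[0,0,8],[0,0,8],[0,0,8],[0,0,0]]}'
python3 -c "
from h import *
show();d=np.array(sense()['tcp_pos'])-[.584,.143,0];print(np.hypot(*d[:2]),np.degrees(np.arctan2(d[1],d[0])))"
```

```text
clock: 16.77
tcp_pos: [0.6181, 0.1871, 0.1632]
orientation: [0.895, 0.446, -0.001, 0.002]
ft_force: [-2.4, -2.5, 1.9]
grip_width: 0.012
grasp_force: 12.0
16.77 [0.6181 0.1871 0.1632] [[0.601, 0.799, -0.0], [0.799, -0.601, -0.004], [-0.004, 0.002, -1.0]] q [-0.18  0.51 -0.26  1.67  0.15  0.98 -1.13] w 0.01198404655329261 F [-2.4 -2.5  1.9] gf 11.978003829717636
0.05574066393169398 52.32443413277056
```

```bash
python3 -m pendant '{"gripper":[-1,-1,-1,-1,-1,-1,-1],"xyz":[[-0.0005,0.008,0],[-0.0005,0.008,0],[-0.0005,0.008,0],[-0.0005,0.008,0],[-0.0005,0.008,0],[0,0,0],[0,0,0]],"dr":[[0,0,8.3],[0,0,8.3],[0,0,8.3],[0,0,8.3],[0,0,8.3],[0,0,0],[0,0,0]]}'
python3 -c "
from h import *
show();d=np.array(sense()['tcp_pos'])-[.584,.143,0];print(np.hypot(*d[:2]),np.degrees(np.arctan2(d[1],d[0])))"
```

```text
clock: 17.65
tcp_pos: [0.6383, 0.1547, 0.1631]
orientation: [0.995, 0.102, -0.001, 0.002]
ft_force: [-4.9, -2.9, 2.7]
grip_width: 0.012
grasp_force: 12.0
17.65 [0.6383 0.1547 0.1631] [[0.979, 0.203, -0.002], [0.203, -0.979, -0.004], [-0.003, 0.004, -1.0]] q [-0.25  0.51 -0.08  1.65  0.05  0.98 -1.71] w 0.012018392507150071 F [-4.9 -2.9  2.7] gf 11.995241492986679
0.055506610089728285 12.180289946684248
```

```bash
python3 -m pendant '{"gripper":[-0.6,-0.2,0,0,0,0,0,0],"xyz":[[0,0,0],[0,0,0],[0,0,-0.03],[0,0,-0.05],[-0.027,0,-0.04],[-0.028,0,-0.02],[0,0,0],[0,0,0]],"dr":[[0,0,0],[0,0,0],[0,0,0],[0,0,0],[0,0,0],[0,0,0],[0,0,0],[0,0,0]]}'
python3 - <<'E'
from h import *
import pickle
s=snapshot('wrist');pickle.dump(s,open('w7.pkl','wb'));show()
P=[[.584,.143,.173],[.6754,.1605,.065],[.584+.0955*.978,.143+.0955*.208,.142]]
uv=proj(s,P);print(uv)
f=s['frame'][:,:,::-1].copy()
for p in uv: cv2.drawMarker(f,tuple(int(v) for v in p),(255,0,255),cv2.MARKER_CROSS,6,1)
cv2.imwrite('pics/w7.png',cv2.resize(f[0:250,220:460],None,fx=2.4,fy=2.4,interpolation=2))
E
```

```text
clock: 18.65
tcp_pos: [0.5859, 0.1446, 0.303]
orientation: [0.995, 0.101, 0.001, 0.001]
ft_force: [0.4, 0.3, -0.2]
grip_width: 0.0434
grasp_force: 0.0
18.7 [0.5859 0.1445 0.3024] [[0.98, 0.2, 0.0], [0.2, -0.98, -0.003], [-0.0, 0.003, -1.0]] q [-0.24  0.31 -0.09  1.63  0.03  1.21 -1.71] w 0.043582376773924 F [-0.3 -0.2 -0.5] gf 0.0
[[322.30931076 184.95868739]
 [322.87395057  88.2367941 ]
 [321.4886638   83.09978456]]
```

View pics/w7.png

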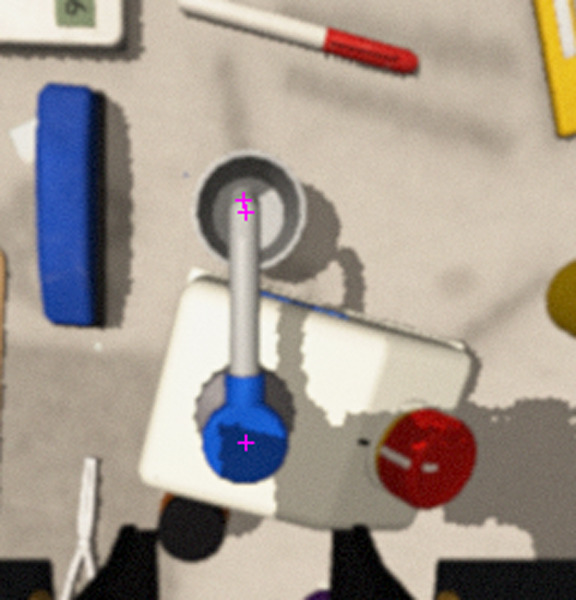

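The spout tip sits over the cup, with the rim centre at (250,210) and the predicted tip at (244,200). I'll check the cap's rib angle numerically before pressing.

```bash
python3 - <<'E'
from h import *
import pickle
a=np.array([-.018,-.53,.848]);a/=np.linalg.norm(a);T=np.array([.577,.046,.1125])
ex=np.array([.035,.999,0]);ex-=ex@a*a;ex/=np.linalg.norm(ex);ey=np.cross(a,ex)
def cp(s,uv):
    o,d=ray(s,uv);p=o+d*((T-o)@a)/(d@a)-T;return np.array([p@ex,p@ey])
for n in("w1","w5","w6","w7"):
    s=pickle.load(open(n+".pkl","rb"));s=s[0] if isinstance(s,tuple) else s
    c=proj(s,[T])[0];h=cv2.cvtColor(s["frame"],cv2.COLOR_RGB2HSV);yy,xx=np.mgrid[:400,:640]
    P=np.array([cp(s,(u,v)) for v in range(int(c[1])-30,int(c[1])+31) for u in range(int(c[0])-30,int(c[0])+31) if h[v,u,1]<110 and h[v,u,2]>110])
    P=P[(np.hypot(*P.T)<.0195)]
    Y=sum(1 for v in range(int(c[1])-40,int(c[1])+40) for u in range(int(c[0])-40,int(c[0])+40) if 18<h[v,u,0]<34 and h[v,u,1]>140 and h[v,u,2]>100)
    if len(P)<3: print(n,"none",Y);continue
    m=P.mean(0);u,sv,vt=np.linalg.svd(P-m);d=vt[0]*np.sign(vt[0]@m)
    print(n,len(P),"centroid",m.round(4),"angle centroid",np.degrees(np.arctan2(m[1],m[0])).round(1),"dash dir",np.degrees(np.arctan2(d[1],d[0])).round(1),"yellow px",Y)
    # red ellipse centre for offset check
E
```

```text
w1 27 centroid [-0.0078  0.0127] angle centroid 121.4 dash dir 124.3 yellow px 0
w5 41 centroid [0.012  0.0029] angle centroid 13.6 dash dir -0.9 yellow px 0
w6 21 centroid [0.0067 0.0008] angle centroid 7.2 dash dir -1.3 yellow px 8
w7 24 centroid [0.0057 0.0032] angle centroid 29.0 dash dir -6.1 yellow px 12
```

The rib direction is within about 1° of the dispenser axis, so the cap is home. Closing the fingers and moving down to just above the head.

```bash
python3 -m pendant '{"gripper":[-1,-1,-1,-1,-1,-1,-1],"xyz":[[-0.0022,0.001,0],[0,0,0],[0,0,0],[0,0,0],[0,0,0.05],[0,0,0.05],[0,0,0]],"dr":[[0,0,0],[0,0,0],[0,0,0],[0,0,0],[0,0,0],[0,0,0],[0,0,0]]}' 12
python3 -m pendant '{"gripper":[-1,-1,-1,-1,-1],"xyz":[[0,0,0.006],[0,0,0.006],[0,0,0.006],[0,0,0.006],[0,0,0]],"dr":[[0,0,0],[0,0,0],[0,0,0],[0,0,0],[0,0,0]]}'
```

```text
clock: 19.58
tcp_pos: [0.5811, 0.1418, 0.1999]
orientation: [0.995, 0.1, -0.004, 0.002]
ft_force: [-0.4, -1.2, -0.3]
grip_width: 0.0002
grasp_force: 0.0
clock: 20.2
tcp_pos: [0.5848, 0.143, 0.1812]
orientation: [0.995, 0.1, 0.002, 0.001]
ft_force: [-2.2, -0.0, 8.5]
grip_width: 0.0009
grasp_force: 3.8
```

```bash
python3 -m pendant '{"gripper":[-1,-1,-1,-1],"xyz":[[0,0,0.004],[0,0,0.003],[0,0,0],[0,0,0]],"dr":[[0,0,0],[0,0,0],[0,0,0],[0,0,0]]}'
```

```text
clock: 20.7
tcp_pos: [0.5849, 0.143, 0.1764]
orientation: [0.995, 0.1, 0.002, 0.001]
ft_force: [-4.3, -1.7, 16.4]
grip_width: 0.0002
grasp_force: 8.2
```

```bash
python3 -m pendant '{"gripper":[-1,-1,-1],"xyz":[[0,0,0.002],[0,0,0],[0,0,0]],"dr":[[0,0,0],[0,0,0],[0,0,0]]}'
python3 -m pendant '{"gripper":[-1,-1,-1,-1,-1,-1,-1,-1],"xyz":[[0,0,-0.01],[0,0,-0.01],[0,0,-0.02],[0,0,-0.05],[0,0,-0.05],[0,0,0],[0,0,0],[0,0,0]],"dr":[[0,0,0],[0,0,0],[0,0,0],[0,0,0],[0,0,0],[0,0,0],[0,0,0],[0,0,0]]}'
python3 - <<'E'
from h import *
import pickle
s=snapshot('wrist');b=pickle.load(open('w7.pkl','rb'));h=cv2.cvtColor(s["frame"],cv2.COLOR_RGB2HSV)
show()
m=cv2.inRange(h,(100,120,40),(130,255,255));n,l,st,c=cv2.connectedComponentsWithStats(m)
for i in range(1,n):
    if st[i,4]>300: print(st[i],c[i])
print(proj(s,[[.584,.143,.173],[.6754,.1605,.065],[.6774,.1629,.142]]))
# tip vs cup: bright tube columns a little short of the tip
v=int(proj(s,[[.6774,.1629,.142]])[0][1])+25;r=s["frame"][v,300:345].astype(int).sum(1)//3;print(v,r)
E
```

```text
clock: 21.08
tcp_pos: [0.585, 0.1431, 0.1762]
orientation: [0.995, 0.1, 0.003, 0.001]
ft_force: [-7.7, -2.6, 25.9]
grip_width: 0.0005
grasp_force: 13.0
clock: 22.08
tcp_pos: [0.5827, 0.1427, 0.3086]
orientation: [0.995, 0.1, -0.001, 0.002]
ft_force: [-0.6, -0.3, -0.0]
grip_width: 0.0003
grasp_force: 0.0
22.12 [0.5828 0.1427 0.3087] [[0.98, 0.199, -0.002], [0.199, -0.98, -0.004], [-0.003, 0.003, -1.0]] q [-0.24  0.3  -0.09  1.62  0.03  1.22 -1.71] w 0.0006963057973154064 F [0.7 0.3 0.6] gf 0.0
[  50    0   95   29 1424] [108.58848315  10.72752809]
[ 235   32   25  100 2267] [247.07498897  80.81076312]
[ 303  151   35   44 1108] [320.35108303 174.61552347]
[[320.98539942 179.48924415]
 [321.73477405  84.6436638 ]
 [320.07172593  78.95618086]]
103 [186 190 187 192 183 182 180 180 180 180 161 129  98  96 124 160 177 194
 208 208 197 187 166 150 131 104  82  77  92 100 104 108 131 150 175 181
 170 135 103  91  94  96  93  94  94]
```

The pump hit its stop: 26 N with no further travel. It has come back up and the spout is still centred over the cup.

```bash
python3 -c "
from bench import hand_in
print(hand_in())"
```

```text
the job is handed in; nothing more can be done
None
```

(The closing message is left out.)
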